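# Put the sideboard display back in its row

### The arm

A 6-joint arm with a two-finger parallel gripper is mounted at the origin on the work surface. World frame = base frame: x ahead of the robot, y to its left, z up, the work surface at z = 0. Lengths are in m, angles in rad, forces in N, time in s.
With the tool pointing down it reaches from about 0.25 to 0.775 m from the base axis. Payload 4 kg.
Tool frame: the origin (TCP) lies at the very end of the fingers, on their centre line; the grasp point (between the pads) lies 19 mm behind it; z points along the fingers, y is the line along which they close (so a half turn about z gives the same grasp; the last joint's range is limited). The gripper opens to 94 mm and grips with 3 to 60 N. Pads are 16 mm wide; open, the fingers measure 119 mm over their backs; the gripper's body (75 mm by 177 mm) begins 78 mm behind the grasp point.
Start: joints at [1.026, 0.087, 1.371, -0, 1.684, -0.103], TCP at [0.235, 0.497, 0.181] pointing down, gripper open.
Joint ranges: [-3.1, 3.1], [-0.76, 2.03], [0.27, 2.55], [-1.08, 4.22], [0.17, 2.65], [-2.57, 2.57]. Speed limits (rad/s): [2.79, 2.79, 3.14, 3.14, 3.14, 3.14].

### API

Orientations are given as [roll, pitch, yaw] about the fixed x, y, z axes, in that order (R = Rz(yaw) Ry(pitch) Rx(roll)).
In Python, from bench import robot, snapshot, finder gives the robot as it stands.
- The arm moves only by the tool drive_tool, never from a script. Its argument "deltas" is text: rows parted by semicolons, each of 7 numbers parted by spaces: the shift along the tool's x, y, z each as a share of 100 mm, from -1 to 1, then the turn, a rotation vector about the tool's x, y, z each as a share of 90 degrees, from -1 to 1, then the finger opening in mm, from 0 to 94. In form: tx ty tz rx ry rz gripper; .... A call has 1 to 5 rows; each row is the pose to reach, as a shift and turn from the pose commanded when the call began, along the tool's axes at that moment; what a row does not reach only later rows make up. A row lasts 1/10 s, in which the tool goes at most 50 mm and 8.59 degrees, less where a joint would pass 70% of its speed; a pose out of reach is approached as far as the arm can. A call with a number of a shift or a turn outside -1 to 1 is refused whole. A call with a gripper value outside its range is refused whole. The fingers move at their own pace and stop on an object; the grip force is fixed at half the most. Time passes only in rows, so rows that repeat a pose let the fingers close. It gives the time, the measured TCP pose, the force, the opening and the grip force at its end, in the units of the state.
- robot.get_obs(): the state, without advancing time (a new reading comes with each control period).
- snapshot(name): name is "scene" or "top"; returns a dict with "img" (384x512x3 uint8, red, green, blue), "fx", "fy", "cx", "cy" (pixels), "T" (4x4, takes a point from camera to world coordinates). Camera axes: x right, y up, looking along -z (the intrinsics and any distortion apply to the point x, -y, -z); pixel columns grow to the right and rows downward; lengths in m; the calibration is good to about 2 mm. A picture is of the moment at which its call begins. There is no depth.
- robot.close_job(): hands the job in; it is judged then, once.
Trained networks look in the newest picture that a camera, given by its name, has taken for a name from the list of things; names that differ only in an ending like _2 or _b are one class to them, and where a whole thing is asked for, a point or a joint stands for the part that bears it (a point fixed in the world has none). Each returns a list of dicts, best first, with "confidence" (0 to 1); they miss things now and then, are a little off and sometimes report something else, mostly with a low value. They report only what shows in the picture. A call takes as long as a camera call.
- finder.look_for(camera, thing): "xy" ([column, row] in pixels, amid what is visible of it).
- finder.masks_of(camera, thing): "region" (384x512 bool, what is visible of it) and "xy" ([column, row] in pixels, amid what is visible of it).
- finder.landmark_of(camera, thing): "xy" ([column, row] in pixels: a listed point, or the origin of a listed thing).
The state is a dict: "time": time; "joint_positions": joint angles; "qvel": joint speeds; "joint_torque": joint torques, N m; "tool_pos": TCP position; "ee_rot": TCP orientation; "wrist_force": force on the tool from outside, world axes, zero at the start; "wrist_torque": the same for the moment, N m; "width": finger opening in m; "finger_force": force on a finger pad.
Only numpy, scipy, OpenCV 4.12 (cv2) and the standard library are available. Lean on these libraries where they do the work, as an engineer would, in place of code of your own. Each camera call takes 0.05 s, during which the arm holds its last target. There are 200 camera calls.

### The job

The sideboard has been dusted; put its display back in a row along the long side of the peg board that faces the robot, about a finger's breadth (20 mm) clear of it. Stand the marble jar in front of the end peg that is nearer the potted succulent, the small bowl in front of the peg at the other end, and the torch upright, in line with them, midway between the two; lay the steel ring flat on the middle of the jar's lid. Set things down gently, let go of them all, and leave everything else where it stands.

Things in the scene. Friction and masses are not known exactly. Their poses are not given: they have to be found in the camera images.
- board: Fixed wooden peg board, 60 mm deep (its x), 190 mm long (its y), 22 mm high, four plastic pegs in a slot along its middle. Origin: centre of its underside, on the table. x points away from the robot (turned up to 0.25 rad), front face at x = -30 mm. Pegs at x = 0, y = -75, -25, 25, 75 mm, 19 mm wide, tops 67 mm up. A 20 mm gap puts 60 mm wide things at x = -80 mm.
- jar_center (a point): Glass jar of marbles with a flat steel clip-on lid, standing: 58 mm in diameter (glass and lid alike, smooth), 70 mm high, about 0.22 kg. Loose, to be moved. Point: its centre, half-way up (35 mm); z up its axis. The lid's top is flat, 35 mm above this point.
- ring_center (a point): Steel puzzle ring, lying flat: 48 mm outer diameter, 30 mm hole, 12 mm thick, about 0.09 kg. Loose, to be moved. Point: its centre, half-way up (6 mm); z along its axis.
- bowl_center (a point): Small white ceramic bowl, open side up: 62 mm across the rim, 40 mm high, wall 4 mm, outside upright over the upper 20 mm and narrowing to 42 mm at the foot; about 0.13 kg. Loose, to be moved. Point: centre, half-way up (20 mm); z up.
- torch_center (a point): Black aluminium pocket torch standing upright on its wide lens end: 95 mm high; head 34 mm in diameter for the lowest 24 mm, barrel 26 mm in diameter above; about 0.10 kg. Loose, to be moved, keeps standing lens end down. Point: centre, half-way up (47.5 mm); z up.
- plant_center (a point): Potted succulent: green leaves in a terracotta pot 70 mm across and 55 mm high (leaves to about 75 mm), standing just beyond one end of the peg board, either end. Loose, leave alone. It tells which end gets the jar. Point: on its axis, 27.5 mm up.
- candle_center (a point): Amber glass with a candle, 68 mm across, 45 mm high, standing just beyond the other end of the peg board. Loose, leave alone. Point: on its axis, 22.5 mm up.
- tin_center (a point): Flat round tin with a copper lid, 67 mm across, 28 mm high. Loose, leave alone. Point: centre, half-way up (14 mm).
- woodbox_center (a point): Small dark wooden box with a brass band, 40 x 60 mm (x, y), 26 mm high. Loose, leave alone. Point: centre, half-way up (13 mm).
- napkin_center (a point): Light wooden napkin ring standing on end like a short tube, 46 mm outer diameter, 36 mm hole, 34 mm high. Loose, leave alone; it is not the steel ring. Point: centre, half-way up (17 mm).

How it is judged:
By the outcome, as a careful person would: the job done as asked, in the order asked, and still so for the second after the job is handed in, with the robot touching nothing.
It also fails if it takes over 104 s, if anything falls off the work surface, if the arm or the gripper's body presses on something with over 40 N, if the wrist force passes 120 N, or if a joint passes its speed limit or range.

## Working session

There is one attempt and no reset: what is moved stays moved. The work goes in short steps, Python scripts to look and compute and a tool call to move; the robot and the scene stay as the last step left them, time stands still between calls to the robot, and variables do not carry over. Pictures are saved under pics/ and viewed, at most 14 in all, crops included, and the job is handed in when it is done.

Besides the shell and the picture viewer there is one more tool, called after ">>>" as name(argument=value, ...) on one line, values as JSON. drive_tool: Moves the arm, as the interface text tells. Shift numbers are shares of 100 mm and turn numbers shares of 90 degrees, none past 1 either way. Its arguments: {"type":"object","properties":{"deltas":{"type":"string"}},"required":["deltas"]}

```bash
mkdir -p pics; cat > h.py <<'E'
import numpy as np, cv2
from bench import robot, snapshot, finder
def ray(s,xy):
    d=np.array([(xy[0]-s['cx'])/s['fx'],-(xy[1]-s['cy'])/s['fy'],-1.])
    return s['T'][:3,3], s['T'][:3,:3]@d
def at_z(s,xy,z):
    o,d=ray(s,xy); return o+d*(z-o[2])/d[2]
def proj(s,P):
    p=np.linalg.inv(s['T'])@np.append(P,1); return [s['cx']+s['fx']*p[0]/-p[2], s['cy']+s['fy']*p[1]/p[2]]
Z=dict(board=0,jar_center=.035,ring_center=.006,bowl_center=.02,torch_center=.0475,plant_center=.0275,candle_center=.0225,tin_center=.014,woodbox_center=.013,napkin_center=.017)
E
python3 - <<'E'
from h import *
S={c:snapshot(c) for c in("scene","top")}
for c in S: cv2.imwrite(f"pics/{c}0.png",S[c]['img'][:,:,::-1]); print(c,S[c].keys(),S[c]['T'].round(3).tolist(),S[c]['fx'])
for n,z in Z.items():
    for c in S:
        for r in finder.landmark_of(c,n)[:2]:
            print(n,c,np.round(r['xy']),round(r['confidence'],2),at_z(S[c],r['xy'],z).round(4)[:2])
E
```

```text
scene dict_keys(['img', 'fx', 'fy', 'cx', 'cy', 'T']) [[0.449, -0.486, 0.749, 1.637], [0.893, 0.263, -0.365, -0.497], [-0.019, 0.833, 0.553, 0.819], [0.0, 0.0, 0.0, 1.0]] 469.8327505386931
top dict_keys(['img', 'fx', 'fy', 'cx', 'cy', 'T']) [[0.023, 0.987, -0.159, 0.427], [-1.0, 0.025, 0.011, 0.013], [0.014, 0.159, 0.987, 0.962], [0.0, 0.0, 0.0, 1.0]] 348.094231668997
board scene [244. 233.] 0.76 [ 0.6717 -0.082 ]
board top [285. 159.] 0.87 [ 0.6884 -0.0911]
board top [342. 150.] 0.28 [ 0.7196 -0.253 ]
jar_center scene [314. 154.] 0.9 [0.43   0.3038]
jar_center scene [195. 195.] 0.51 [ 0.4731 -0.1497]
jar_center top [142. 242.] 0.96 [0.4442 0.2887]
ring_center scene [279. 174.] 0.64 [0.4464 0.1543]
ring_center top [192. 249.] 0.69 [0.428  0.1604]
bowl_center scene [241. 180.] 0.5 [0.4386 0.0183]
bowl_center top [246. 249.] 0.93 [0.4313 0.015 ]
torch_center scene [144. 196.] 0.83 [ 0.4226 -0.2944]
torch_center top [367. 250.] 0.47 [ 0.4364 -0.3027]
plant_center scene [192. 249.] 0.97 [ 0.7041 -0.2441]
plant_center scene [141. 202.] 0.49 [ 0.4203 -0.3043]
plant_center top [340. 151.] 0.68 [ 0.7077 -0.2417]
candle_center scene [301. 211.] 0.89 [0.6817 0.0985]
candle_center top [217. 156.] 0.66 [0.6872 0.1008]
tin_center scene [351. 163.] 0.5 [0.5118 0.4005]
tin_center top [105. 217.] 0.68 [0.5097 0.3999]
tin_center top [401. 234.] 0.29 [ 0.4834 -0.4074]
woodbox_center scene [195. 196.] 0.62 [ 0.4438 -0.1432]
woodbox_center top [306. 252.] 0.72 [ 0.4271 -0.1486]
napkin_center scene [115. 227.] 0.71 [ 0.4969 -0.4025]
napkin_center top [402. 236.] 0.67 [ 0.4768 -0.4102]
napkin_center top [104. 217.] 0.51 [0.51   0.3998]
```

View pics/scene0.png

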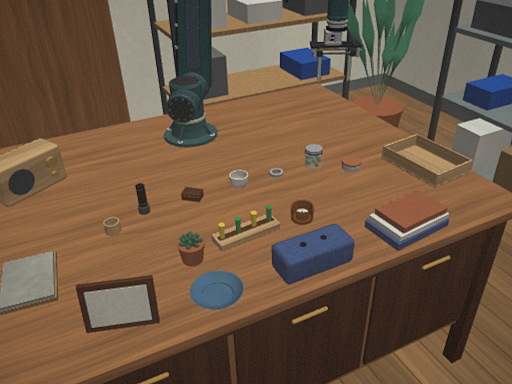

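View pics/top0.png

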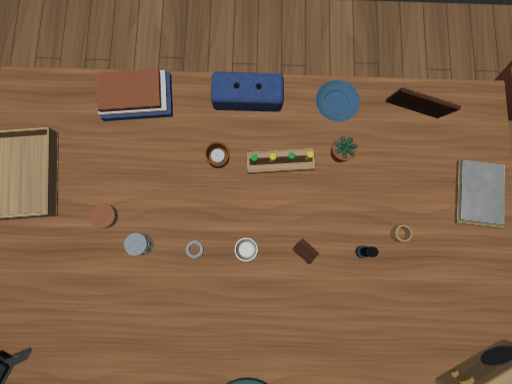

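The scene view shows the jar (314,154), ring (276,172), bowl (238,179), torch (143,198), board (246,230), plant (192,249) and candle (302,211). In the top view the plant is at the right (−y) end of the board, at (344,149). I'll refine using silhouettes.

```bash
cat >> h.py <<'E'
def cyl(parts):  # list of (r,z)
    a=np.linspace(0,2*np.pi,40,endpoint=False)
    return np.vstack([np.c_[r*np.cos(a),r*np.sin(a),0*a+z] for r,z in parts])
M=dict(jar_center=cyl([(.029,0),(.029,.07)]),ring_center=cyl([(.024,0),(.024,.012)]),bowl_center=cyl([(.021,0),(.031,.02),(.031,.04)]),
 torch_center=cyl([(.017,0),(.017,.024),(.013,.095)]),candle_center=cyl([(.034,0),(.034,.045)]),tin_center=cyl([(.0335,0),(.0335,.028)]),
 napkin_center=cyl([(.023,0),(.023,.034)]))
def hull(s,P,sc=8):
    u=np.array([proj(s,p) for p in P]); return cv2.convexHull(((u)*sc).astype(np.float32))/sc
def hc(s,P):
    m=cv2.moments(hull(s,P)); return np.array([m['m10'],m['m01']])/m['m00'], m['m00']
from scipy.optimize import least_squares
def locate(S,n,guess,dz=0):
    out={}
    obs={}
    for c in S:
        r=finder.masks_of(c,n)
        best=None
        for q in r:
            g=np.array(proj(S[c],[*guess,.03]))
            if np.linalg.norm(np.array(q['xy'])-g)<25: best=q;break
        if best is None: print(n,c,'none');continue
        m=best['region'].astype(np.uint8); k,_=cv2.findContours(m,0,2); k=max(k,key=cv2.contourArea)
        f=np.zeros_like(m); cv2.drawContours(f,[k],-1,1,-1); ys,xs=np.nonzero(f); obs[c]=(np.array([xs.mean(),ys.mean()]),len(xs))
    P=M[n]+[0,0,dz]
    for cs in [[c] for c in obs]+[list(obs)]:
        f=lambda p: np.concatenate([(hc(S[c],P+[p[0],p[1],0])[0]-obs[c][0]) for c in cs])
        r=least_squares(f,guess,diff_step=1e-2); out['+'.join(cs)]=r.x
        print(n,cs,r.x.round(4),[(obs[c][1],round(hc(S[c],P+[*r.x,0])[1])) for c in cs])
    return out
E
python3 - <<'E'
from h import *
S={c:snapshot(c) for c in("scene","top")}
G=dict(jar_center=(.437,.296),ring_center=(.437,.157),bowl_center=(.434,.016),torch_center=(.43,-.298),candle_center=(.684,.1),tin_center=(.51,.4))
for n in G: locate(S,n,G[n])
for c,box in(("scene",(215,200,275,240)),("top",(245,145,318,170))):
    x0,y0,x1,y1=box; s=S[c]; im=s['img'][y0:y1,x0:x1]; hsv=cv2.cvtColor(im,cv2.COLOR_RGB2HSV)
    for col,lo,hi in(("green",(50,90,40),(90,255,255)),("yellow",(22,150,120),(34,255,255))):
        n,l,st,ce=cv2.connectedComponentsWithStats(cv2.inRange(hsv,lo,hi))
        for i in range(1,n):
            if st[i,4]>8:
                xy=ce[i]+[x0,y0]; print(c,col,st[i].tolist(),xy.round(1),at_z(s,xy,.055).round(4)[:2])
    cv2.imwrite(f"pics/b_{c}.png",cv2.resize(im[:,:,::-1],None,fx=8,fy=8,interpolation=cv2.INTER_CUBIC))
E
```

```text
jar_center ['scene'] [0.4399 0.2933] [(392, 410)]
jar_center ['top'] [0.4398 0.2949] [(553, 571)]
jar_center ['scene', 'top'] [0.4396 0.2944] [(392, 410), (553, 571)]
ring_center ['scene'] [0.4316 0.1504] [(133, 124)]
ring_center ['top'] [0.4301 0.1539] [(261, 261)]
ring_center ['scene', 'top'] [0.43   0.1529] [(133, 124), (261, 261)]
bowl_center ['scene'] [0.4374 0.0132] [(303, 296)]
bowl_center ['top'] [0.4328 0.0137] [(433, 444)]
bowl_center ['scene', 'top'] [0.4336 0.014 ] [(303, 295), (433, 444)]
torch_center ['scene'] [ 0.4385 -0.3035] [(284, 335)]
torch_center ['top'] [ 0.4336 -0.2999] [(204, 254)]
torch_center ['scene', 'top'] [ 0.4345 -0.3013] [(284, 334), (204, 255)]
candle_center ['scene'] [0.6915 0.0992] [(487, 545)]
candle_center ['top'] [0.6904 0.1004] [(506, 568)]
candle_center ['scene', 'top'] [0.6906 0.1   ] [(487, 544), (506, 568)]
tin_center ['scene'] [0.5128 0.3999] [(224, 290)]
tin_center ['top'] [0.5136 0.4027] [(585, 585)]
tin_center ['scene', 'top'] [0.513  0.4018] [(224, 289), (585, 585)]
scene green [51, 5, 6, 15, 62] [268.4 211.9] [ 0.6835 -0.0083]
scene green [20, 17, 6, 15, 68] [237.6 223.6] [ 0.6924 -0.1071]
scene yellow [35, 11, 7, 4, 24] [253.2 212.6] [ 0.6663 -0.0471]
scene yellow [37, 16, 4, 10, 33] [253.8 220.4] [ 0.7002 -0.0619]
scene yellow [3, 23, 7, 16, 63] [221.6 229.3] [ 0.6952 -0.1551]
top green [43, 7, 7, 9, 48] [290.9 156.2] [ 0.6816 -0.1006]
top green [6, 10, 7, 9, 46] [253.8 158.4] [ 0.6728 -0.001 ]
```

View pics/b_top.png

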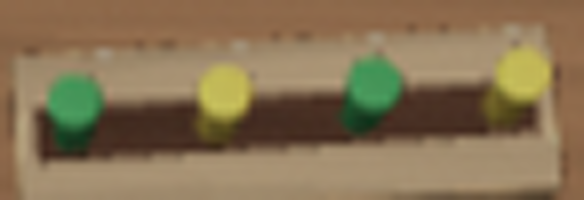

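View pics/b_scene.png

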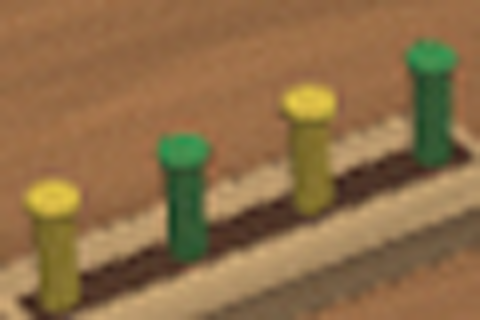

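Both crops show all four pegs, yellow at the plant end and green at the candle end. In the top crop the peg tops are at (75,98), (225,90), (374,84) and (523,73). In the scene crop they're at (53,195), (186,148), (310,100) and (432,56).

```bash
python3 - <<'E'
from h import *
S={c:snapshot(c) for c in("scene","top")}
sp=dict(top=((245,145),[(523,73),(374,84),(225,90),(75,98)]),scene=((215,200),[(53,195),(186,148),(310,100),(432,56)]))
px={c:[(np.array(p)+.5)/8-.5+o for p in L] for c,(o,L) in sp.items()}
def W(p,x,y,z):
    c,s=np.cos(p[2]),np.sin(p[2]); return [p[0]+c*x-s*y,p[1]+s*x+c*y,z]
for cs in(["top"],["scene"],["top","scene"]):
    f=lambda p: np.concatenate([np.array(proj(S[c],W(p,0,y,.067)))-px[c][i] for c in cs for i,y in enumerate((-.075,-.025,.025,.075))])
    r=least_squares(f,(.68,-.08,0)); print(cs,r.x.round(4),'rms',np.sqrt((r.fun**2).mean()).round(2))
p=r.x
for c in S: print(c,[np.round((np.array(proj(S[c],W(p,x,y,.022)))+.5-sp[c][0])*8,0) .tolist() for x,y in((.03,.095),(.03,-.095),(-.03,-.095),(-.03,.095))])
for n,y in(("jar",-.075),("torch",0),("bowl",.075)): print(n,np.round(W(p,-.08,y,0),4))
o=robot.get_obs(); print(o['time'],o['tool_pos'],o['ee_rot'],o['width'])
E
```

```text
['top'] [ 0.6799 -0.0755  0.0828] rms 0.11
['scene'] [ 0.6819 -0.0777  0.0862] rms 0.12
['top', 'scene'] [ 0.6803 -0.0763  0.0843] rms 0.32
scene [[529.0, 180.0], [53.0, 366.0], [-28.0, 272.0], [438.0, 97.0]]
top [[12.0, 53.0], [553.0, 23.0], [568.0, 189.0], [22.0, 220.0]]
jar [ 0.6069 -0.1578  0.    ]
torch [ 0.6006 -0.0831  0.    ]
bowl [ 0.5943 -0.0083  0.    ]
1.9 [0.23517291 0.49721988 0.18090803] [3.14149186e+00 1.44161888e-05 2.69984194e+00] 0.09392101040318271
```

>>> drive_tool(deltas="-1 -0.96 0 0 0 -0.335 94; -1 -0.96 0 0 0 -0.335 94; -1 -0.96 0 0 0 -0.335 94; -1 -0.96 0 0 0 -0.335 94; -1 -0.96 0 0 0 -0.335 94")

```text
time: 2.4
tool_pos: [0.285, 0.3668, 0.1813]
ee_rot: [3.141, 0.001, -3.06]
wrist_force: [-0.4, -0.1, -0.1]
width: 0.094
finger_force: 0.0
```

```bash
cat > d.py <<'E'
import sys; from h import *
o=robot.get_obs(); p=np.array(o['tool_pos']); y=o['ee_rot'][2]
print('t',o['time'],'p',p.round(4),'rpy',np.round(o['ee_rot'],3),'w',round(o['width'],4),'F',np.round(o['wrist_force'],1))
for a in sys.argv[1:]:
    t=np.array([float(v) for v in a.split(',')]); d=t-p; p=t
    print(a,'->',np.round([10*(np.cos(y)*d[0]+np.sin(y)*d[1]),10*(np.sin(y)*d[0]-np.cos(y)*d[1]),-10*d[2]],3))
E
python3 d.py .4396,.2944,.12 .4396,.2944,.019
```

```text
t 2.4 p [0.285  0.3668 0.1813] rpy [ 3.141e+00  1.000e-03 -3.060e+00] w 0.094 F [-0.4 -0.1 -0.1]
.4396,.2944,.12 -> [-1.481 -0.848  0.613]
.4396,.2944,.019 -> [-0.    0.    1.01]
```

>>> drive_tool(deltas="-1 -0.85 0 0 0 0 94; -1 -0.85 0 0 0 0 94; -1 -0.85 0 0 0 0 94; -1 -0.85 0 0 0 0 94")

```text
time: 2.8
tool_pos: [0.3937, 0.2901, 0.1804]
ee_rot: [-3.141, 0.0, -3.063]
wrist_force: [-0.8, 0.5, -0.6]
width: 0.0938
finger_force: 0.0
```

>>> drive_tool(deltas="-0.48 0 0.6 0 0 0 94; -0.48 0 0.6 0 0 0 94; -0.48 0 0.6 0 0 0 94")

```text
time: 3.1
tool_pos: [0.4374, 0.2954, 0.1164]
ee_rot: [-3.139, -0.008, -3.058]
wrist_force: [-0.9, 0.8, -0.7]
width: 0.0941
finger_force: 0.0
```

```bash
python3 d.py .4396,.2944,.019
```

```text
t 3.1 p [0.4374 0.2954 0.1164] rpy [-3.139 -0.008 -3.058] w 0.0941 F [-0.9  0.8 -0.7]
.4396,.2944,.019 -> [-0.021 -0.012  0.974]
```

>>> drive_tool(deltas="-0.02 -0.01 0.4 0 0 0 94; -0.02 -0.01 0.75 0 0 0 94; -0.02 -0.01 0.99 0 0 0 94; -0.02 -0.01 0.99 0 0 0 94; -0.02 -0.01 0.99 0 0 0 94")

```text
time: 3.6
tool_pos: [0.441, 0.2959, 0.0234]
ee_rot: [3.141, 0.001, -3.056]
wrist_force: [0.9, -0.1, 1.4]
width: 0.0944
finger_force: 0.0
```

>>> drive_tool(deltas="0 0 0 0 0 0 40; 0 0 0 0 0 0 40; 0 0 0 0 0 0 40; 0 0 0 0 0 0 40; 0 0 0 0 0 0 40")

```text
time: 4.1
tool_pos: [0.4415, 0.2944, 0.0223]
ee_rot: [-3.141, 0.001, -3.057]
wrist_force: [-0.2, -0.3, 0.9]
width: 0.0577
finger_force: 25.2
```

```bash
python3 d.py .4396,.2944,.019
```

```text
t 4.1 p [0.4415 0.2944 0.0223] rpy [-3.141e+00  1.000e-03 -3.057e+00] w 0.0577 F [-0.2 -0.3  0.9]
.4396,.2944,.019 -> [0.019 0.002 0.033]
```

>>> drive_tool(deltas="0 0 -0.2 0 0 0 40; 0 0 -0.5 0 0 0 40; 0 0 -0.8 0 0 0 40; 0 0 -0.8 0 0 0 40")

```text
time: 4.5
tool_pos: [0.444, 0.296, 0.1064]
ee_rot: [3.138, 0.008, -3.057]
wrist_force: [-0.3, 0.2, -1.8]
width: 0.057
finger_force: 30.0
```

>>> drive_tool(deltas="-0.06 -0.25 0 0 0 0 40; -0.16 -0.6 0 0 0 0 40; -0.25 -0.93 0 0 0 0 40")

```text
time: 4.8
tool_pos: [0.473, 0.2029, 0.0994]
ee_rot: [-3.141, -0.003, -3.056]
wrist_force: [-0.8, -0.1, -0.7]
width: 0.0573
finger_force: 30.0
```

>>> drive_tool(deltas="-0.12 -0.45 0 0 0 0 40; -0.25 -0.93 0 0 0 0 40; -0.25 -0.93 0 0 0 0 40")

```text
time: 5.1
tool_pos: [0.5073, 0.1077, 0.0994]
ee_rot: [-3.138, -0.003, -3.065]
wrist_force: [-0.1, 1.1, -2.5]
width: 0.0573
finger_force: 30.0
```

>>> drive_tool(deltas="-0.12 -0.45 0 0 0 0 40; -0.25 -0.93 0 0 0 0 40; -0.25 -0.93 0 0 0 0 40")

```text
time: 5.4
tool_pos: [0.5399, 0.018, 0.0995]
ee_rot: [-3.139, -0.002, -3.064]
wrist_force: [-0.0, 0.7, -2.7]
width: 0.0574
finger_force: 30.0
```

>>> drive_tool(deltas="-0.12 -0.45 0 0 0 0 40; -0.25 -0.93 0 0 0 0 40; -0.25 -0.93 0 0 0 0 40")

```text
time: 5.7
tool_pos: [0.5726, -0.072, 0.0995]
ee_rot: [-3.14, -0.002, -3.063]
wrist_force: [-0.9, 0.7, -1.3]
width: 0.0575
finger_force: 30.0
```

>>> drive_tool(deltas="-0.12 -0.45 0 0 0 0 40; -0.2 -0.7 0 0 0 0 40; -0.25 -0.9 0 0 0 0 40; -0.25 -0.9 0 0 0 0 40; -0.25 -0.9 0 0 0 0 40")

```text
time: 6.2
tool_pos: [0.6042, -0.1539, 0.1008]
ee_rot: [3.139, -0.002, -3.057]
wrist_force: [0.5, -0.0, -1.7]
width: 0.0574
finger_force: 30.0
```

```bash
python3 d.py .6079,-.1578,.0235
python3 - <<'E'
from h import *
S={c:snapshot(c) for c in("scene","top")}
o=robot.get_obs(); p=o['tool_pos']
locate(S,'jar_center',(p[0],p[1]),p[2]-.0223)
cv2.imwrite("pics/j1.png",cv2.resize(S['scene']['img'][160:290,140:330,::-1],None,fx=4,fy=4))
E
```

```text
t 6.2 p [ 0.6042 -0.1539  0.1008] rpy [ 3.139e+00 -2.000e-03 -3.057e+00] w 0.0574 F [ 0.5 -0.  -1.7]
.6079,-.1578,.0235 -> [-0.034 -0.042  0.773]
jar_center scene none
jar_center top noneTraceback (most recent call last):
  File "<stdin>", line 4, in <module>
  File "h.py", line 37, in locate
    r=least_squares(f,guess,diff_step=1e-2); out['+'.join(cs)]=r.x
    return func(*args, **kwargs)
    vector_fun = VectorFunction(
        fun_wrapped,
    ...<6 lines>...
        workers=workers
    )
    self._update_fun()
    ~~~~~~~~~~~~~~~~^^
    self.f = self.fun_wrapped(xp_copy(self.x))
             ~~~~~~~~~~~~~~~~^^^^^^^^^^^^^^^^^
    return np.atleast_1d(self.fun(x))
                         ~~~~~~~~^^^
    return self.f(x, *self.args, **self.kwargs)
           ~~~~~~^^^^^^^^^^^^^^^^^^^^^^^^^^^^^^
  File "h.py", line 36, in <lambda>
    f=lambda p: np.concatenate([(hc(S[c],P+[p[0],p[1],0])[0]-obs[c][0]) for c in cs])
                ~~~~~~~~~~~~~~^^^^^^^^^^^^^^^^^^^^^^^^^^^^^^^^^^^^^^^^^^^^^^^^^^^^^^^
ValueError: need at least one array to concatenate
```

>>> drive_tool(deltas="-0.03 -0.04 0.3 0 0 0 40; -0.03 -0.04 0.55 0 0 0 40; -0.03 -0.04 0.7 0 0 0 40; -0.03 -0.04 0.7 0 0 0 40; -0.03 -0.04 0.7 0 0 0 40")

```text
time: 6.9
tool_pos: [0.6084, -0.1586, 0.0325]
ee_rot: [-3.141, 0.001, -3.057]
wrist_force: [1.3, 0.6, -0.4]
width: 0.0573
finger_force: 30.0
```

```bash
python3 d.py .6079,-.1578,.0228
```

```text
t 6.9 p [ 0.6084 -0.1586  0.0325] rpy [-3.141e+00  1.000e-03 -3.057e+00] w 0.0573 F [ 1.3  0.6 -0.4]
.6079,-.1578,.0228 -> [0.004 0.008 0.097]
```

>>> drive_tool(deltas="0 0.01 0.03 0 0 0 40; 0 0.01 0.05 0 0 0 40; 0 0.01 0.07 0 0 0 40; 0 0.01 0.09 0 0 0 40; 0 0.01 0.09 0 0 0 40")

```text
time: 7.4
tool_pos: [0.6078, -0.1579, 0.0225]
ee_rot: [3.141, -0.001, -3.057]
wrist_force: [-0.1, -0.7, -1.8]
width: 0.0572
finger_force: 30.0
```

>>> drive_tool(deltas="0 0 0.01 0 0 0 40; 0 0 0.01 0 0 0 40; 0 0 0.02 0 0 0 40; 0 0 0.02 0 0 0 40")

```text
time: 7.8
tool_pos: [0.6081, -0.158, 0.0224]
ee_rot: [-3.141, 0.001, -3.057]
wrist_force: [-2.4, 0.8, 5.0]
width: 0.0574
finger_force: 30.0
```

>>> drive_tool(deltas="0 0 0 0 0 0 75; 0 0 0 0 0 0 75; 0 0 0 0 0 0 75; 0 0 0 0 0 0 75")

```text
time: 8.2
tool_pos: [0.608, -0.1579, 0.0205]
ee_rot: [3.141, -0.0, -3.057]
wrist_force: [0.2, -0.8, -0.6]
width: 0.0747
finger_force: 0.0
```

>>> drive_tool(deltas="0 0 -0.2 0 0 0 75; 0 0 -0.5 0 0 0 75; 0 0 -0.9 0 0 0 75; 0 0 -0.9 0 0 0 75")

```text
time: 8.6
tool_pos: [0.6119, -0.1593, 0.1182]
ee_rot: [-3.136, 0.012, -3.057]
wrist_force: [-0.4, -1.1, 0.6]
width: 0.075
finger_force: 0.0
```

```bash
python3 d.py .4336,.014,.12 .4336,.014,.012
```

```text
t 8.6 p [ 0.6119 -0.1593  0.1182] rpy [-3.136  0.012 -3.057] w 0.075 F [-0.4 -1.1  0.6]
.4336,.014,.12 -> [ 1.63   1.877 -0.018]
.4336,.014,.012 -> [-0.    0.    1.08]
```

>>> drive_tool(deltas="0.3 0.4 -0.1 0 0 0 94; 0.6 0.7 -0.1 0 0 0 94; 0.8 0.93 -0.1 0 0 0 94; 0.8 0.93 -0.1 0 0 0 94")

```text
time: 9.0
tool_pos: [0.518, -0.0695, 0.1202]
ee_rot: [3.14, -0.001, -3.055]
wrist_force: [-0.4, -0.5, -0.2]
width: 0.094
finger_force: 0.0
```

>>> drive_tool(deltas="0.3 0.4 0 0 0 0 94; 0.6 0.7 0 0 0 0 94; 0.79 0.93 0 0 0 0 94; 0.79 0.93 0 0 0 0 94; 0.79 0.93 0 0 0 0 94; 0.79 0.93 0 0 0 0 94")

```text
invalid input
```

```bash
python3 d.py .4336,.014,.012
python3 - <<'E'
from h import *
S={"scene":snapshot("scene"),"top":snapshot("top")}
locate(S,'jar_center',(.607,-.158))
E
```

```text
t 9.0 p [ 0.518  -0.0695  0.1202] rpy [ 3.140e+00 -1.000e-03 -3.055e+00] w 0.094 F [-0.4 -0.5 -0.2]
.4336,.014,.012 -> [0.768 0.905 1.082]
jar_center top none
jar_center ['scene'] [ 0.6048 -0.1585] [(598, 607)]
jar_center ['scene'] [ 0.6048 -0.1585] [(598, 607)]
```

>>> drive_tool(deltas="0.3 0.4 0 0 0 0 94; 0.6 0.7 0 0 0 0 94; 0.79 0.93 0 0 0 0 94; 0.79 0.93 0 0 0 0 94; 0.79 0.93 0 0 0 0 94")

```text
time: 9.7
tool_pos: [0.4348, 0.0135, 0.121]
ee_rot: [-3.141, 0.001, -3.057]
wrist_force: [0.0, -1.2, 0.0]
width: 0.0939
finger_force: 0.0
```

>>> drive_tool(deltas="0 0 0.4 0 0 0 94; 0 0 0.6 0 0 0 94; 0 0 0.6 0 0 0 94; 0 0 0.6 0 0 0 94")

```text
time: 10.1
tool_pos: [0.4348, 0.0131, 0.061]
ee_rot: [-3.141, -0.0, -3.059]
wrist_force: [-0.4, 0.6, -1.0]
width: 0.0937
finger_force: 0.0
```

```bash
python3 d.py .4336,.014,.012
```

```text
t 10.1 p [0.4348 0.0131 0.061 ] rpy [-3.141 -0.    -3.059] w 0.0937 F [-0.4  0.6 -1. ]
.4336,.014,.012 -> [0.011 0.01  0.49 ]
```

>>> drive_tool(deltas="0.01 0.01 0.25 0 0 0 94; 0.01 0.01 0.48 0 0 0 94; 0.01 0.01 0.48 0 0 0 94; 0.01 0.01 0.48 0 0 0 94")

```text
time: 10.5
tool_pos: [0.4341, 0.0145, 0.0143]
ee_rot: [-3.141, 0.002, -3.058]
wrist_force: [-0.7, -0.3, 0.9]
width: 0.0936
finger_force: 0.0
```

>>> drive_tool(deltas="0 0 0 0 0 0 45; 0 0 0 0 0 0 45; 0 0 0 0 0 0 45; 0 0 0 0 0 0 45; 0 0 0 0 0 0 45")

```text
time: 11.0
tool_pos: [0.4332, 0.0146, 0.0134]
ee_rot: [-3.141, 0.001, -3.057]
wrist_force: [-0.8, -0.7, 2.7]
width: 0.0592
finger_force: 29.9
```

```bash
python3 d.py .4336,.014,.09 .5943,-.0083,.09 .5943,-.0083,.013
```

```text
t 11.0 p [0.4332 0.0146 0.0134] rpy [-3.141e+00  1.000e-03 -3.057e+00] w 0.0592 F [-0.8 -0.7  2.7]
.4336,.014,.09 -> [-0.003 -0.007 -0.766]
.5943,-.0083,.09 -> [-1.582 -0.358 -0.   ]
.5943,-.0083,.013 -> [-0.    0.    0.77]
```

>>> drive_tool(deltas="0 0 -0.2 0 0 0 45; 0 0 -0.5 0 0 0 45; 0 0 -0.76 0 0 0 45; 0 0 -0.76 0 0 0 45")

```text
time: 11.4
tool_pos: [0.4356, 0.0147, 0.0927]
ee_rot: [-3.14, 0.008, -3.057]
wrist_force: [-0.0, 0.2, -1.2]
width: 0.0591
finger_force: 29.9
```

```bash
python3 d.py .5943,-.0083,.09
python3 - <<'E'
from h import *
S={c:snapshot(c) for c in("scene","top")}
print(proj(S['scene'],robot.get_obs()['tool_pos']))
cv2.imwrite("pics/b1.png",cv2.resize(S['scene']['img'][90:230,170:350,::-1],None,fx=4,fy=4))
E
```

```text
t 11.4 p [0.4356 0.0147 0.0927] rpy [-3.14   0.008 -3.057] w 0.0591 F [-0.   0.2 -1.2]
.5943,-.0083,.09 -> [-1.562 -0.363  0.027]
[np.float64(238.28029241179829), np.float64(160.93135808094982)]
```

View pics/b1.png

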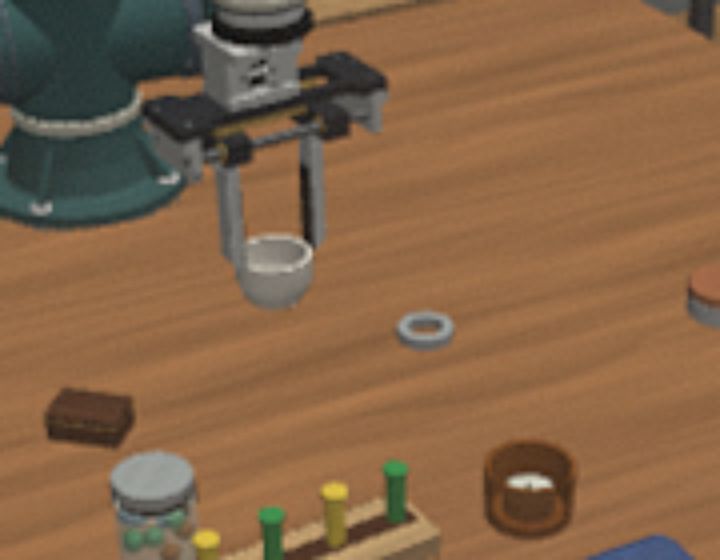

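The picture shows the bowl held upright at about (275,270) in the crop. The jar is standing by the plant-end peg.

>>> drive_tool(deltas="-0.25 -0.05 0 0 0 0 45; -0.55 -0.12 0 0 0 0 45; -0.8 -0.18 0 0 0 0 45; -0.8 -0.18 0 0 0 0 45")

```text
time: 11.9
tool_pos: [0.5146, 0.0034, 0.0858]
ee_rot: [3.141, -0.004, -3.058]
wrist_force: [-1.3, -0.8, -0.2]
width: 0.0592
finger_force: 29.9
```

>>> drive_tool(deltas="-0.25 -0.05 0 0 0 0 45; -0.55 -0.12 0 0 0 0 45; -0.78 -0.18 0 0 0 0 45; -0.78 -0.18 0 0 0 0 45; -0.78 -0.18 0 0 0 0 45")

```text
time: 12.4
tool_pos: [0.5913, -0.0074, 0.0869]
ee_rot: [3.141, -0.005, -3.057]
wrist_force: [0.5, 1.1, -1.1]
width: 0.0587
finger_force: 29.9
```

>>> drive_tool(deltas="0 0 0.25 0 0 0 45; 0 0 0.5 0 0 0 45; 0 0 0.65 0 0 0 45; 0 0 0.65 0 0 0 45; 0 0 0.65 0 0 0 45")

```text
time: 12.9
tool_pos: [0.5928, -0.0075, 0.0242]
ee_rot: [3.141, -0.0, -3.057]
wrist_force: [-0.1, -0.1, -0.9]
width: 0.0587
finger_force: 29.9
```

```bash
python3 d.py .5943,-.0083,.0134
```

```text
t 12.9 p [ 0.5928 -0.0075  0.0242] rpy [ 3.141 -0.    -3.057] w 0.0587 F [-0.1 -0.1 -0.9]
.5943,-.0083,.0134 -> [-0.014 -0.01   0.108]
```

>>> drive_tool(deltas="-0.01 -0.01 0.03 0 0 0 45; -0.01 -0.01 0.06 0 0 0 45; -0.01 -0.01 0.08 0 0 0 45; -0.01 -0.01 0.1 0 0 0 45; -0.01 -0.01 0.1 0 0 0 45")

```text
time: 13.4
tool_pos: [0.5942, -0.0085, 0.0136]
ee_rot: [3.141, -0.0, -3.057]
wrist_force: [0.2, -0.5, -1.1]
width: 0.0589
finger_force: 29.9
```

>>> drive_tool(deltas="0 0 0.01 0 0 0 45; 0 0 0.01 0 0 0 45; 0 0 0.01 0 0 0 45")

```text
time: 13.7
tool_pos: [0.5946, -0.0085, 0.0135]
ee_rot: [-3.142, 0.001, -3.057]
wrist_force: [-0.3, -0.1, 3.4]
width: 0.0592
finger_force: 29.9
```

Contact. Release, lift, and go towards the torch.

>>> drive_tool(deltas="0 0 0 0 0 0 78; 0 0 0 0 0 0 78; 0 0 0 0 0 0 78; 0 0 0 0 0 0 78")

```text
time: 14.1
tool_pos: [0.5943, -0.0086, 0.0127]
ee_rot: [3.142, -0.0, -3.057]
wrist_force: [-0.4, 0.3, 0.2]
width: 0.0777
finger_force: 0.0
```

>>> drive_tool(deltas="0 0 -0.2 0 0 0 78; 0 0 -0.5 0 0 0 78; 0 0 -0.95 0 0 0 78; 0 0 -0.95 0 0 0 78")

```text
time: 14.5
tool_pos: [0.5989, -0.009, 0.1158]
ee_rot: [-3.139, 0.014, -3.057]
wrist_force: [0.7, -0.6, 0.7]
width: 0.0779
finger_force: 0.0
```

>>> drive_tool(deltas="0.3 0 -0.1 0 0 0 78; 0.7 0 -0.3 0 0 0 78; 0.9 -0.4 -0.4 0 0 0 78; 0.9 -0.8 -0.4 0 0 0 78; 0.9 -0.8 -0.4 0 0 0 78")

```text
time: 15.0
tool_pos: [0.5112, -0.0997, 0.1481]
ee_rot: [-3.139, 0.001, -3.062]
wrist_force: [-0.0, 0.5, 0.2]
width: 0.0781
finger_force: 0.0
```

```bash
python3 d.py .4345,-.3013,.15 .4345,-.3013,.05
python3 - <<'E'
from h import *
S={"scene":snapshot("scene"),"top":snapshot("top")}
locate(S,'jar_center',(.607,-.158))
locate(S,'bowl_center',(.594,-.008))
E
```

```text
t 15.0 p [ 0.5112 -0.0997  0.1481] rpy [-3.139e+00  1.000e-03 -3.062e+00] w 0.0781 F [-0.   0.5  0.2]
.4345,-.3013,.15 -> [ 0.925 -1.949 -0.019]
.4345,-.3013,.05 -> [-0.  0.  1.]
jar_center top none
jar_center ['scene'] [ 0.6056 -0.1598] [(557, 608)]
jar_center ['scene'] [ 0.6056 -0.1598] [(557, 608)]
bowl_center ['scene'] [ 0.5931 -0.0054] [(265, 355)]
bowl_center ['top'] [ 0.5971 -0.004 ] [(326, 430)]
bowl_center ['scene', 'top'] [ 0.5959 -0.005 ] [(265, 356), (326, 430)]
```

>>> drive_tool(deltas="0.15 -0.35 0 0 0 0 78; 0.35 -0.7 0 0 0 0 78; 0.46 -0.97 0 0 0 0 78; 0.46 -0.97 0 0 0 0 78")

```text
time: 15.7
tool_pos: [0.473, -0.1982, 0.1475]
ee_rot: [-3.141, -0.001, -3.06]
wrist_force: [0.6, 0.4, -0.4]
width: 0.0783
finger_force: 0.0
```

>>> drive_tool(deltas="0.15 -0.35 0 0 0 0 78; 0.35 -0.7 0 0 0 0 78; 0.46 -0.97 0 0 0 0 78; 0.46 -0.97 0 0 0 0 78; 0.46 -0.97 0 0 0 0 78")

```text
time: 16.2
tool_pos: [0.4367, -0.2958, 0.1476]
ee_rot: [3.14, 0.0, -3.057]
wrist_force: [0.2, 0.1, 0.3]
width: 0.0782
finger_force: 0.0
```

```bash
python3 d.py .4345,-.3013,.05
python3 - <<'E'
from h import *
S={"scene":snapshot("scene"),"top":snapshot("top")}
locate(S,'jar_center',(.607,-.158))
locate(S,'bowl_center',(.594,-.008))
locate(S,'torch_center',(.4345,-.3013))
cv2.imwrite("pics/t1.png",cv2.resize(S['scene']['img'][120:270,90:290,::-1],None,fx=4,fy=4))
E
```

```text
t 16.2 p [ 0.4367 -0.2958  0.1476] rpy [ 3.14   0.    -3.057] w 0.0782 F [0.2 0.1 0.3]
.4345,-.3013,.05 -> [ 0.027 -0.053  0.976]
jar_center ['scene'] [ 0.6069 -0.1588] [(592, 608)]
jar_center ['top'] [ 0.6059 -0.1562] [(467, 495)]
jar_center ['scene', 'top'] [ 0.606  -0.1573] [(592, 607), (467, 496)]
bowl_center ['scene'] [ 0.5929 -0.0073] [(275, 356)]
bowl_center ['top'] [ 0.5931 -0.0075] [(433, 430)]
bowl_center ['scene', 'top'] [ 0.593  -0.0074] [(275, 356), (433, 430)]
torch_center ['scene'] [ 0.438  -0.3031] [(319, 335)]
torch_center ['top'] [ 0.4338 -0.2803] [(59, 245)]
torch_center ['scene', 'top'] [ 0.4339 -0.2902] [(319, 331), (59, 249)]
```

View pics/t1.png

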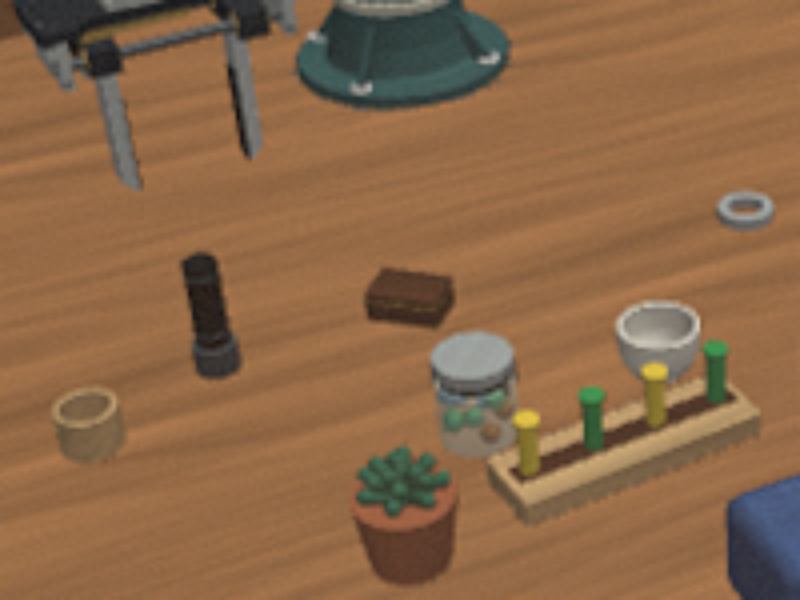

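Jar (475,390) and bowl (658,340) stand in front of their end pegs. The torch at (210,320) is upright between the open fingers' lines.

>>> drive_tool(deltas="0.01 -0.06 0.1 0 0 0 78; 0.01 -0.06 0.4 0 0 0 78; 0.01 -0.06 0.7 0 0 0 78; 0.01 -0.06 0.97 0 0 0 78; 0.01 -0.06 0.97 0 0 0 78")

```text
time: 17.1
tool_pos: [0.4324, -0.3007, 0.0455]
ee_rot: [3.134, -0.007, -3.058]
wrist_force: [-0.2, 0.6, 0.0]
width: 0.0781
finger_force: 0.0
```

>>> drive_tool(deltas="0 0 0 0 0 0 60; 0 0 0 0 0 0 50; 0 0 0 0 0 0 40; 0 0 0 0 0 0 32; 0 0 0 0 0 0 28")

```text
time: 17.6
tool_pos: [0.4361, -0.3034, 0.0518]
ee_rot: [-3.14, 0.001, -3.057]
wrist_force: [-0.2, -0.5, -0.3]
width: 0.0414
finger_force: 0.0
```

>>> drive_tool(deltas="0 0 0 0 0 0 15; 0 0 0 0 0 0 15; 0 0 0 0 0 0 15; 0 0 0 0 0 0 15")

```text
time: 18.0
tool_pos: [0.4357, -0.3029, 0.051]
ee_rot: [3.141, 0.0, -3.057]
wrist_force: [-0.7, 0.3, 0.6]
width: 0.0252
finger_force: 30.0
```

```bash
python3 d.py .4345,-.3013,.15 .6002,-.0825,.15
```

```text
t 18.0 p [ 0.4357 -0.3029  0.051 ] rpy [ 3.141  0.    -3.057] w 0.0252 F [-0.7  0.3  0.6]
.4345,-.3013,.15 -> [ 0.011  0.017 -0.99 ]
.6002,-.0825,.15 -> [-1.836  2.04  -0.   ]
```

>>> drive_tool(deltas="0 0 -0.2 0 0 0 15; 0 0 -0.5 0 0 0 15; 0 0 -0.8 0 0 0 15; 0 0 -0.99 0 0 0 15; 0 0 -0.99 0 0 0 15")

```text
time: 18.5
tool_pos: [0.4371, -0.3043, 0.1532]
ee_rot: [-3.137, 0.005, -3.057]
wrist_force: [0.3, -0.4, -0.6]
width: 0.0253
finger_force: 30.0
```

>>> drive_tool(deltas="-0.1 0.2 0 0 0 0 15; -0.25 0.5 0 0 0 0 15; -0.4 0.8 0 0 0 0 15; -0.5 1 0 0 0 0 15; -0.5 1 0 0 0 0 15")

```text
time: 19.0
tool_pos: [0.4769, -0.1963, 0.1478]
ee_rot: [3.139, -0.002, -3.053]
wrist_force: [-0.0, -0.1, -0.6]
width: 0.0253
finger_force: 30.0
```

>>> drive_tool(deltas="-0.1 0.2 0 0 0 0 15; -0.25 0.5 0 0 0 0 15; -0.4 0.8 0 0 0 0 15; -0.5 1 0 0 0 0 15; -0.5 1 0 0 0 0 15")

```text
time: 19.5
tool_pos: [0.5183, -0.0936, 0.1482]
ee_rot: [3.14, -0.002, -3.054]
wrist_force: [-0.4, -0.8, -1.5]
width: 0.0252
finger_force: 30.0
```

>>> drive_tool(deltas="-0.2 0 0 0 0 0 15; -0.5 0.06 0 0 0 0 15; -0.82 0.06 0 0 0 0 15; -0.82 0.06 0 0 0 0 15; -0.82 0.06 0 0 0 0 15")

```text
time: 20.0
tool_pos: [0.5988, -0.0837, 0.1481]
ee_rot: [3.141, -0.003, -3.058]
wrist_force: [-1.1, -0.5, -1.7]
width: 0.0252
finger_force: 30.0
```

```bash
python3 d.py .6002,-.0825,.051
```

```text
t 20.0 p [ 0.5988 -0.0837  0.1481] rpy [ 3.141e+00 -3.000e-03 -3.058e+00] w 0.0252 F [-1.1 -0.5 -1.7]
.6002,-.0825,.051 -> [-0.015  0.011  0.971]
```

>>> drive_tool(deltas="-0.01 0.01 0.2 0 0 0 15; -0.01 0.01 0.45 0 0 0 15; -0.01 0.01 0.7 0 0 0 15; -0.01 0.01 0.85 0 0 0 15; -0.01 0.01 0.85 0 0 0 15")

```text
time: 20.5
tool_pos: [0.5976, -0.0816, 0.062]
ee_rot: [3.14, -0.006, -3.058]
wrist_force: [-0.1, -0.2, -0.1]
width: 0.0256
finger_force: 30.0
```

```bash
python3 d.py .6002,-.0825,.051
```

```text
t 20.5 p [ 0.5976 -0.0816  0.062 ] rpy [ 3.14  -0.006 -3.058] w 0.0256 F [-0.1 -0.2 -0.1]
.6002,-.0825,.051 -> [-0.025 -0.012  0.11 ]
```

>>> drive_tool(deltas="0 0 0.03 0 0 0 15; 0 0 0.06 0 0 0 15; 0 0 0.09 0 0 0 15; 0 0 0.11 0 0 0 15; 0 0 0.11 0 0 0 15")

```text
time: 21.0
tool_pos: [0.6005, -0.0812, 0.0538]
ee_rot: [3.142, -0.0, -3.057]
wrist_force: [-0.2, -0.1, -1.6]
width: 0.0252
finger_force: 30.0
```

>>> drive_tool(deltas="0 -0.01 0.01 0 0 0 15; 0 -0.01 0.02 0 0 0 15; 0 -0.01 0.025 0 0 0 15; 0 -0.01 0.025 0 0 0 15")

```text
time: 21.4
tool_pos: [0.6005, -0.0822, 0.0513]
ee_rot: [3.141, -0.0, -3.057]
wrist_force: [-0.3, -0.1, 0.3]
width: 0.0254
finger_force: 30.0
```

>>> drive_tool(deltas="0 0 0.005 0 0 0 15; 0 0 0.01 0 0 0 15; 0 0 0.01 0 0 0 15")

```text
time: 21.7
tool_pos: [0.6009, -0.0823, 0.051]
ee_rot: [-3.141, 0.001, -3.057]
wrist_force: [-0.5, 0.6, 2.0]
width: 0.0254
finger_force: 30.0
```

>>> drive_tool(deltas="0 0 0 0 0 0 30; 0 0 0 0 0 0 40; 0 0 0 0 0 0 46; 0 0 0 0 0 0 46")

```text
time: 22.1
tool_pos: [0.6005, -0.0823, 0.0501]
ee_rot: [3.141, -0.0, -3.057]
wrist_force: [0.4, -0.4, 0.6]
width: 0.0454
finger_force: 0.0
```

>>> drive_tool(deltas="0 0 -0.2 0 0 0 46; 0 0 -0.5 0 0 0 46; 0 0 -0.8 0 0 0 46; 0 0 -0.95 0 0 0 46; 0 0 -0.95 0 0 0 46")

```text
time: 22.6
tool_pos: [0.6023, -0.0827, 0.1484]
ee_rot: [-3.14, 0.006, -3.057]
wrist_force: [-0.3, 0.5, 0.3]
width: 0.0461
finger_force: 0.0
```

```bash
python3 d.py .5,.05,.15 .4305,.1525,.12 .4305,.1525,.003
```

```text
t 22.6 p [ 0.6023 -0.0827  0.1484] rpy [-3.14   0.006 -3.057] w 0.0461 F [-0.3  0.5  0.3]
.5,.05,.15 -> [ 0.907  1.408 -0.016]
.4305,.1525,.12 -> [0.606 1.08  0.3  ]
.4305,.1525,.003 -> [-0.    0.    1.17]
```

>>> drive_tool(deltas="0.2 0.25 0 0 0 0 46; 0.4 0.6 0 0 0 0 60; 0.5 0.83 0 0 0 0 70; 0.5 0.83 0 0 0 0 70")

```text
time: 23.0
tool_pos: [0.5415, -0.0013, 0.1435]
ee_rot: [3.14, -0.003, -3.054]
wrist_force: [0.4, 0.1, 0.9]
width: 0.0665
finger_force: 0.0
```

>>> drive_tool(deltas="0.2 0.25 0 0 0 0 70; 0.4 0.6 0 0 0 0 70; 0.5 0.83 0 0 0 0 70; 0.5 0.83 0 0 0 0 70")

```text
time: 23.4
tool_pos: [0.4856, 0.0761, 0.1441]
ee_rot: [3.141, -0.002, -3.054]
wrist_force: [0.1, -0.3, 0.0]
width: 0.0701
finger_force: 0.0
```

>>> drive_tool(deltas="0.2 0.25 0.2 0 0 0 70; 0.4 0.6 0.4 0 0 0 70; 0.5 0.83 0.6 0 0 0 70; 0.5 0.83 0.6 0 0 0 70; 0.5 0.83 0.6 0 0 0 70")

```text
time: 23.9
tool_pos: [0.4306, 0.1521, 0.0847]
ee_rot: [-3.14, -0.001, -3.057]
wrist_force: [0.2, 0.2, -0.3]
width: 0.0698
finger_force: 0.0
```

```bash
python3 d.py .4305,.1525,.003
python3 - <<'E'
from h import *
S={"scene":snapshot("scene"),"top":snapshot("top")}
locate(S,'torch_center',(.6,-.083)); locate(S,'ring_center',(.4305,.1525))
locate(S,'jar_center',(.607,-.158)); locate(S,'bowl_center',(.594,-.008))
cv2.imwrite("pics/r1.png",cv2.resize(S['scene']['img'][110:260,150:340,::-1],None,fx=4,fy=4))
E
```

```text
t 23.9 p [0.4306 0.1521 0.0847] rpy [-3.140e+00 -1.000e-03 -3.057e+00] w 0.0698 F [ 0.2  0.2 -0.3]
.4305,.1525,.003 -> [0.001 0.004 0.817]
torch_center ['scene'] [ 0.5994 -0.0834] [(306, 340)]
torch_center ['top'] [ 0.5977 -0.0804] [(188, 183)]
torch_center ['scene', 'top'] [ 0.5979 -0.0816] [(306, 339), (188, 184)]
ring_center top none
ring_center ['scene'] [0.4322 0.1516] [(109, 124)]
ring_center ['scene'] [0.4322 0.1516] [(109, 124)]
jar_center ['scene'] [ 0.6067 -0.1593] [(572, 609)]
jar_center ['top'] [ 0.6059 -0.1562] [(462, 495)]
jar_center ['scene', 'top'] [ 0.6059 -0.1576] [(572, 607), (462, 496)]
bowl_center ['scene'] [ 0.5906 -0.0085] [(269, 355)]
bowl_center ['top'] [ 0.594  -0.0067] [(417, 430)]
bowl_center ['scene', 'top'] [ 0.593  -0.0078] [(269, 356), (417, 430)]
```

View pics/r1.png

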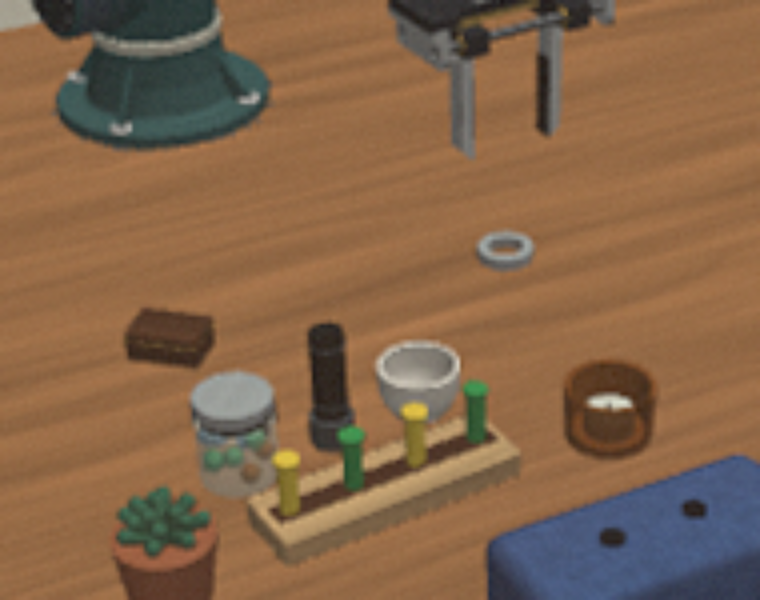

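The row stands well: jar (235,430), torch (328,385), bowl (418,380). The ring at (505,250) lies under the gripper.

>>> drive_tool(deltas="0 0 0.25 0 0 0 70; 0 0 0.5 0 0 0 70; 0 0 0.7 0 0 0 70; 0 0 0.76 0 0 0 70; 0 0 0.76 0 0 0 70")

```text
time: 24.9
tool_pos: [0.4294, 0.153, 0.0087]
ee_rot: [-3.141, -0.002, -3.057]
wrist_force: [-0.0, -0.3, 0.3]
width: 0.0702
finger_force: 0.0
```

>>> drive_tool(deltas="0 0 0 0 0 0 70; 0 0 0.02 0 0 0 70; 0 0 0.03 0 0 0 70; 0 0 0.03 0 0 0 70")

```text
time: 25.3
tool_pos: [0.4305, 0.1533, 0.0068]
ee_rot: [3.141, 0.001, -3.057]
wrist_force: [-0.5, -0.0, 0.3]
width: 0.0701
finger_force: 0.0
```

>>> drive_tool(deltas="0 0 0 0 0 0 55; 0 0 0 0 0 0 50; 0 0 0 0 0 0 35; 0 0 0 0 0 0 35; 0 0 0 0 0 0 35")

```text
time: 25.8
tool_pos: [0.4301, 0.1532, 0.0064]
ee_rot: [3.142, 0.0, -3.057]
wrist_force: [-0.4, 0.6, 0.0]
width: 0.0361
finger_force: 0.0
```

```bash
python3 - <<'E'
from h import *
S={"scene":snapshot("scene"),"top":snapshot("top")}
locate(S,'ring_center',(.4305,.1525))
cv2.imwrite("pics/r2.png",cv2.resize(S['scene']['img'][140:200,240:320,::-1],None,fx=8,fy=8))
E
```

```text
ring_center top none
ring_center ['scene'] [0.4315 0.1516] [(112, 124)]
ring_center ['scene'] [0.4315 0.1516] [(112, 124)]
```

View pics/r2.png

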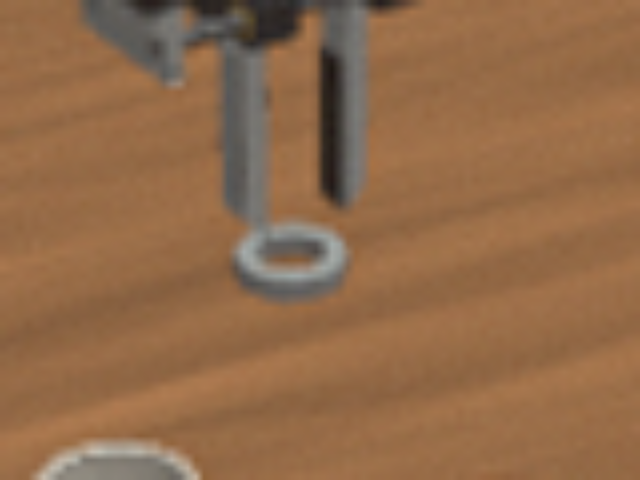

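```bash
python3 - <<'E'
from h import *
s=snapshot("scene")
y=-3.057; t=np.array([np.sin(y),-np.cos(y),0])
for P,w,seen in(((.4367,-.2958,.1476),.078,"(123.7,166.7),(152.5,158.7)"),((.4306,.1521,.0847),.07,"(267,149)(286.5,143.5)"),((.4301,.1532,.0064),.036,"(272.5,167)(283,165.6)")):
    P=np.array(P); print([np.round(proj(s,P+k*t*(w/2+.006)),1).tolist() for k in(-1,1)],seen)
E
```

```text
[[123.7, 173.5], [154.0, 164.7]] (123.7,166.7),(152.5,158.7)
[[265.4, 155.2], [286.3, 148.6]] (267,149)(286.5,143.5)
[[270.2, 174.2], [282.1, 170.2]] (272.5,167)(283,165.6)
```

The picture shows the fingertips about 6 px (roughly 18 mm) higher than the reported TCP, so they closed above the ring, which hasn't moved. I'll open and descend further, watching the force.

>>> drive_tool(deltas="0 0 0 0 0 0 70; 0 0 0 0 0 0 70; 0 0 0 0 0 0 70; 0 0 0.04 0 0 0 70; 0 0 0.07 0 0 0 70")

```text
time: 26.55
tool_pos: [0.43, 0.1532, -0.0009]
ee_rot: [3.142, -0.0, -3.057]
wrist_force: [0.1, -0.2, -0.8]
width: 0.069
finger_force: 0.0
```

>>> drive_tool(deltas="0 0 0.02 0 0 0 70; 0 0 0.04 0 0 0 70; 0 0 0.06 0 0 0 70; 0 0 0.06 0 0 0 70")

```text
time: 26.95
tool_pos: [0.4298, 0.1531, -0.007]
ee_rot: [-3.142, -0.001, -3.057]
wrist_force: [0.7, -0.9, -0.0]
width: 0.0705
finger_force: 0.0
```

```bash
python3 - <<'E'
from h import *
print(robot.get_obs()['wrist_force'])
S=snapshot("scene")
cv2.imwrite("pics/r3.png",cv2.resize(S['img'][140:200,240:320,::-1],None,fx=8,fy=8))
E
```

```text
[ 0.6610597  -0.8691649  -0.01754879]
```

View pics/r3.png

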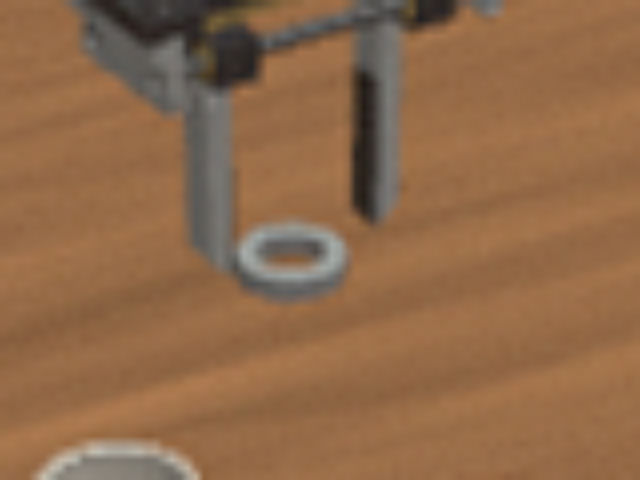

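The fingertips straddle the ring, still a few mm off the table. I'll ease further down.

>>> drive_tool(deltas="0 0 0.01 0 0 0 70; 0 0 0.02 0 0 0 70; 0 0 0.03 0 0 0 70; 0 0 0.03 0 0 0 70")

```text
time: 27.4
tool_pos: [0.43, 0.1532, -0.0098]
ee_rot: [3.142, -0.0, -3.057]
wrist_force: [0.4, -0.5, 0.6]
width: 0.0696
finger_force: 0.0
```

>>> drive_tool(deltas="0 0 0.01 0 0 0 70; 0 0 0.02 0 0 0 70; 0 0 0.03 0 0 0 70; 0 0 0.03 0 0 0 70")

```text
time: 27.8
tool_pos: [0.43, 0.1532, -0.0128]
ee_rot: [3.142, -0.0, -3.057]
wrist_force: [1.1, -0.4, -0.3]
width: 0.0698
finger_force: 0.0
```

Try closing here.

>>> drive_tool(deltas="0 0 0 0 0 0 58; 0 0 0 0 0 0 50; 0 0 0 0 0 0 40; 0 0 0 0 0 0 40; 0 0 0 0 0 0 40")

```text
time: 28.3
tool_pos: [0.4304, 0.1532, -0.0123]
ee_rot: [3.141, 0.001, -3.057]
wrist_force: [0.2, -0.8, 1.4]
width: 0.0403
finger_force: 0.7
```

>>> drive_tool(deltas="0 0 0 0 0 0 70; 0 0 0 0 0 0 70; 0 0 0 0 0 0 70; 0 0 0.01 0 0 0 70; 0 0 0.02 0 0 0 70")

```text
time: 28.8
tool_pos: [0.43, 0.1531, -0.0149]
ee_rot: [-3.142, -0.0, -3.057]
wrist_force: [-0.2, 0.1, -0.1]
width: 0.0695
finger_force: 0.0
```

>>> drive_tool(deltas="0 0 0.01 0 0 0 70; 0 0 0.02 0 0 0 70; 0 0 0.02 0 0 0 70")

```text
time: 29.1
tool_pos: [0.4299, 0.1531, -0.0169]
ee_rot: [-3.142, -0.0, -3.057]
wrist_force: [0.3, 0.1, 0.1]
width: 0.0701
finger_force: 0.0
```

```bash
python3 - <<'E'
from h import *
print(robot.get_obs()['wrist_force'])
S={"scene":snapshot("scene"),"top":snapshot("top")}
locate(S,'ring_center',(.4305,.1525))
cv2.imwrite("pics/r4.png",cv2.resize(S['scene']['img'][140:200,240:320,::-1],None,fx=8,fy=8))
E
```

```text
[0.29147762 0.14869466 0.0769592 ]
ring_center top none
ring_center ['scene'] [0.4328 0.1529] [(138, 124)]
ring_center ['scene'] [0.4328 0.1529] [(138, 124)]
```

View pics/r4.png

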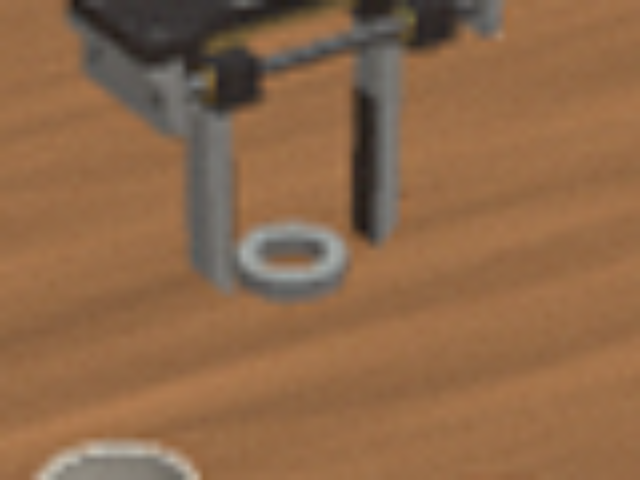

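The fingertips now sit about level with the ring. Closing.

>>> drive_tool(deltas="0 0 0 0 0 0 58; 0 0 0 0 0 0 50; 0 0 0 0 0 0 40; 0 0 0 0 0 0 40; 0 0 0 0 0 0 40")

```text
time: 29.8
tool_pos: [0.4302, 0.1532, -0.0166]
ee_rot: [3.142, 0.0, -3.057]
wrist_force: [0.2, -0.1, -0.3]
width: 0.0461
finger_force: 30.0
```

>>> drive_tool(deltas="0 0 -0.1 0 0 0 40; 0 0 -0.3 0 0 0 40; 0 0 -0.6 0 0 0 40; 0 0 -0.8 0 0 0 40; 0 0 -0.8 0 0 0 40")

```text
time: 30.3
tool_pos: [0.4329, 0.1539, 0.0674]
ee_rot: [3.14, 0.008, -3.057]
wrist_force: [-0.1, -0.5, -1.6]
width: 0.0459
finger_force: 30.0
```

>>> drive_tool(deltas="0 0 -0.2 0 0 0 40; 0 0 -0.45 0 0 0 40; 0 0 -0.55 0 0 0 40; 0 0 -0.55 0 0 0 40")

```text
time: 30.7
tool_pos: [0.4309, 0.1534, 0.1192]
ee_rot: [3.141, 0.002, -3.057]
wrist_force: [-0.1, -0.3, -0.5]
width: 0.046
finger_force: 30.0
```

```bash
python3 d.py .605,-.158,.12
python3 - <<'E'
from h import *
S={"scene":snapshot("scene"),"top":snapshot("top")}
p=robot.get_obs()['tool_pos']
locate(S,'ring_center',p[:2],p[2]+.0166)
cv2.imwrite("pics/r5.png",cv2.resize(S['scene']['img'][90:190,220:330,::-1],None,fx=6,fy=6))
E
```

```text
t 30.7 p [0.4309 0.1534 0.1192] rpy [ 3.141e+00  2.000e-03 -3.057e+00] w 0.046 F [-0.1 -0.3 -0.5]
.605,-.158,.12 -> [-1.472 -3.25  -0.008]
ring_center scene none
ring_center top noneTraceback (most recent call last):
  File "<stdin>", line 4, in <module>
  File "h.py", line 37, in locate
    r=least_squares(f,guess,diff_step=1e-2); out['+'.join(cs)]=r.x
    return func(*args, **kwargs)
    vector_fun = VectorFunction(
        fun_wrapped,
    ...<6 lines>...
        workers=workers
    )
    self._update_fun()
    ~~~~~~~~~~~~~~~~^^
    self.f = self.fun_wrapped(xp_copy(self.x))
             ~~~~~~~~~~~~~~~~^^^^^^^^^^^^^^^^^
    return np.atleast_1d(self.fun(x))
                         ~~~~~~~~^^^
    return self.f(x, *self.args, **self.kwargs)
           ~~~~~~^^^^^^^^^^^^^^^^^^^^^^^^^^^^^^
  File "h.py", line 36, in <lambda>
    f=lambda p: np.concatenate([(hc(S[c],P+[p[0],p[1],0])[0]-obs[c][0]) for c in cs])
                ~~~~~~~~~~~~~~^^^^^^^^^^^^^^^^^^^^^^^^^^^^^^^^^^^^^^^^^^^^^^^^^^^^^^^
ValueError: need at least one array to concatenate
```

>>> drive_tool(deltas="-0.12 -0.25 0 0 0 0 40; -0.25 -0.55 0 0 0 0 40; -0.37 -0.81 0 0 0 0 40; -0.37 -0.81 0 0 0 0 40")

```text
time: 31.3
tool_pos: [0.4743, 0.0731, 0.1168]
ee_rot: [-3.141, -0.002, -3.061]
wrist_force: [-0.5, 0.0, -0.7]
width: 0.0463
finger_force: 30.0
```

>>> drive_tool(deltas="-0.12 -0.25 0 0 0 0 40; -0.25 -0.55 0 0 0 0 40; -0.37 -0.81 0 0 0 0 40; -0.37 -0.81 0 0 0 0 40")

```text
time: 31.7
tool_pos: [0.5178, -0.0037, 0.117]
ee_rot: [-3.141, -0.002, -3.06]
wrist_force: [0.0, 0.7, -0.7]
width: 0.046
finger_force: 30.0
```

>>> drive_tool(deltas="-0.12 -0.25 0 0 0 0 40; -0.25 -0.55 0 0 0 0 40; -0.37 -0.81 0 0 0 0 40; -0.37 -0.81 0 0 0 0 40")

```text
time: 32.1
tool_pos: [0.5615, -0.0807, 0.1171]
ee_rot: [3.141, -0.002, -3.059]
wrist_force: [-0.1, 0.6, -0.8]
width: 0.046
finger_force: 30.0
```

>>> drive_tool(deltas="-0.12 -0.25 0 0 0 0 40; -0.25 -0.55 0 0 0 0 40; -0.37 -0.81 0 0 0 0 40; -0.37 -0.81 0 0 0 0 40; -0.37 -0.81 0 0 0 0 40")

```text
time: 32.6
tool_pos: [0.6042, -0.1554, 0.1174]
ee_rot: [3.139, -0.002, -3.057]
wrist_force: [0.0, 0.8, -0.6]
width: 0.0465
finger_force: 30.0
```

```bash
python3 d.py .605,-.158,.0534
python3 - <<'E'
from h import *
S=snapshot("scene")
cv2.imwrite("pics/r6.png",cv2.resize(S['img'][140:260,160:280,::-1],None,fx=5,fy=5))
E
```

```text
t 32.6 p [ 0.6042 -0.1554  0.1174] rpy [ 3.139e+00 -2.000e-03 -3.057e+00] w 0.0465 F [ 0.   0.8 -0.6]
.605,-.158,.0534 -> [-0.005 -0.026  0.64 ]
```

View pics/r6.png

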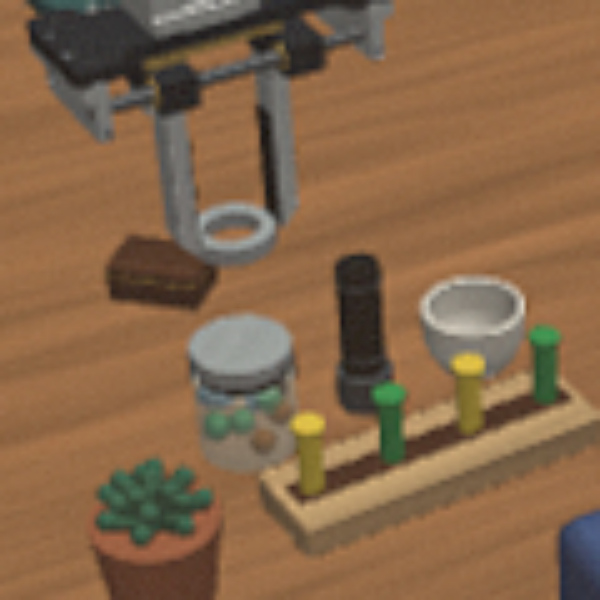

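The ring is held flat at (237,232), above the jar lid at (241,345). Lowering.

>>> drive_tool(deltas="0 -0.01 0.15 0 0 0 40; 0 -0.01 0.3 0 0 0 40; 0 -0.01 0.45 0 0 0 40; 0 -0.01 0.52 0 0 0 40; 0 -0.01 0.52 0 0 0 40")

```text
time: 33.15
tool_pos: [0.6034, -0.1574, 0.0637]
ee_rot: [3.14, -0.004, -3.057]
wrist_force: [-0.6, -0.0, -1.0]
width: 0.0461
finger_force: 30.0
```

>>> drive_tool(deltas="0 0 0 0 0 0 40; 0 0 0 0 0 0 40; 0 0 0 0 0 0 40")

```text
time: 33.45
tool_pos: [0.6057, -0.1585, 0.0674]
ee_rot: [-3.141, 0.002, -3.057]
wrist_force: [0.1, -0.2, 0.2]
width: 0.0464
finger_force: 30.0
```

```bash
python3 d.py .605,-.158,.0534
python3 - <<'E'
from h import *
S={"scene":snapshot("scene"),"top":snapshot("top")}
p=robot.get_obs()['tool_pos']
for f in (lambda:locate(S,'jar_center',(.606,-.158)),lambda:locate(S,'ring_center',(.606,-.158),p[2]+.0166)):
    try:f()
    except Exception as e: print('x')
E
```

```text
t 33.45 p [ 0.6057 -0.1585  0.0674] rpy [-3.141e+00  2.000e-03 -3.057e+00] w 0.0464 F [ 0.1 -0.2  0.2]
.605,-.158,.0534 -> [0.006 0.005 0.14 ]
jar_center top none
jar_center ['scene'] [ 0.614  -0.1615] [(501, 614)]
jar_center ['scene'] [ 0.614  -0.1615] [(501, 614)]
ring_center scene none
ring_center top none
x
```

>>> drive_tool(deltas="0.005 0.005 0.04 0 0 0 40; 0.005 0.005 0.07 0 0 0 40; 0.005 0.005 0.1 0 0 0 40; 0.005 0.005 0.12 0 0 0 40; 0.005 0.005 0.12 0 0 0 40")

```text
time: 34.25
tool_pos: [0.6042, -0.1576, 0.0539]
ee_rot: [3.141, -0.001, -3.057]
wrist_force: [0.5, -0.8, -1.6]
width: 0.0464
finger_force: 30.0
```

>>> drive_tool(deltas="0 0 0.005 0 0 0 40; 0 0 0.01 0 0 0 40; 0 0 0.01 0 0 0 40")

```text
time: 34.55
tool_pos: [0.6046, -0.1577, 0.0535]
ee_rot: [3.142, 0.0, -3.057]
wrist_force: [0.2, -0.7, -1.2]
width: 0.0459
finger_force: 30.0
```

>>> drive_tool(deltas="0 0 0.005 0 0 0 40; 0 0 0.01 0 0 0 40; 0 0 0.01 0 0 0 40")

```text
time: 34.85
tool_pos: [0.6047, -0.1578, 0.0534]
ee_rot: [-3.141, 0.001, -3.057]
wrist_force: [-1.8, 0.4, 4.1]
width: 0.0463
finger_force: 30.0
```

```bash
python3 - <<'E'
from h import *
S=snapshot("scene")
print([robot.get_obs()['wrist_force'][2].round(2)])
cv2.imwrite("pics/r7.png",cv2.resize(S['img'][180:250,180:260,::-1],None,fx=8,fy=8))
E
```

```text
[np.float64(5.46)]
```

View pics/r7.png

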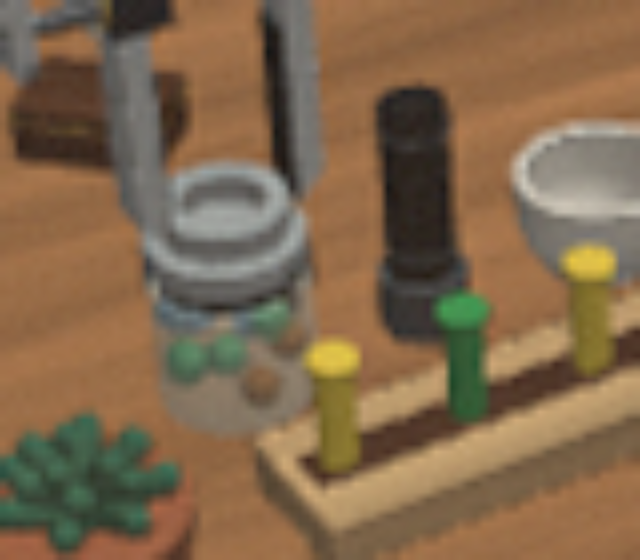

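The ring rests on the lid, roughly centred (ring centre column about 232, lid about 229). Releasing.

>>> drive_tool(deltas="0 0 -0.005 0 0 0 50; 0 0 -0.005 0 0 0 56; 0 0 -0.005 0 0 0 60; 0 0 -0.005 0 0 0 60; 0 0 -0.005 0 0 0 60")

```text
time: 35.4
tool_pos: [0.6044, -0.1577, 0.0524]
ee_rot: [3.141, -0.0, -3.057]
wrist_force: [-0.3, 0.3, -0.2]
width: 0.0601
finger_force: 0.0
```

>>> drive_tool(deltas="0 0 -0.1 0 0 0 60; 0 0 -0.3 0 0 0 60; 0 0 -0.6 0 0 0 60; 0 0 -0.95 0 0 0 60; 0 0 -0.95 0 0 0 60")

```text
time: 35.9
tool_pos: [0.6079, -0.1589, 0.1557]
ee_rot: [-3.136, 0.012, -3.057]
wrist_force: [0.6, -0.9, -0.3]
width: 0.06
finger_force: 0.0
```

>>> drive_tool(deltas="0.3 0 0 0 0 0 60; 0.6 0 0 0 0 0 60; 1 0 0 0 0 0 60; 1 0 0 0 0 0 60")

```text
time: 36.3
tool_pos: [0.5005, -0.1658, 0.1467]
ee_rot: [3.14, -0.004, -3.059]
wrist_force: [-0.4, -0.5, 0.2]
width: 0.0598
finger_force: 0.0
```

>>> drive_tool(deltas="0.3 0 0 0 0 0 60; 0.6 0 0 0 0 0 60; 1 0 0 0 0 0 60; 1 0 0 0 0 0 60; 1 0 0 0 0 0 60")

```text
time: 36.8
tool_pos: [0.4057, -0.1748, 0.1482]
ee_rot: [-3.141, 0.002, -3.058]
wrist_force: [0.3, -0.6, -0.4]
width: 0.0599
finger_force: 0.0
```

```bash
python3 - <<'E'
from h import *
S={"scene":snapshot("scene"),"top":snapshot("top")}
for n,g,dz in(('jar_center',(.606,-.158),0),('ring_center',(.606,-.158),.07),('bowl_center',(.594,-.008),0),('torch_center',(.6,-.083),0)):
    try:locate(S,n,g,dz)
    except Exception as e: print('x')
a=cv2.resize(S['scene']['img'][150:270,160:320,::-1],None,fx=5,fy=5)
b=cv2.resize(S['top']['img'][130:220,200:360,::-1],None,fx=5,fy=5)
cv2.imwrite("pics/f1.png",cv2.resize(np.vstack([a,b]),None,fx=.57,fy=.57))
E
```

```text
jar_center ['scene'] [ 0.6215 -0.1634] [(429, 620)]
jar_center ['top'] [ 0.5956 -0.1484] [(226, 490)]
jar_center ['scene', 'top'] [ 0.6016 -0.1536] [(429, 603), (226, 493)]
ring_center ['scene'] [ 0.6069 -0.1588] [(186, 195)]
ring_center ['top'] [ 0.6041 -0.156 ] [(294, 284)]
ring_center ['scene', 'top'] [ 0.6046 -0.1571] [(186, 194), (294, 284)]
bowl_center scene none
bowl_center ['top'] [ 0.5933 -0.0072] [(390, 430)]
bowl_center ['top'] [ 0.5933 -0.0072] [(390, 430)]
torch_center ['scene'] [ 0.5919 -0.08  ] [(267, 337)]
torch_center ['top'] [ 0.5986 -0.0804] [(164, 184)]
torch_center ['scene', 'top'] [ 0.5969 -0.0808] [(267, 339), (164, 183)]
```

View pics/f1.png

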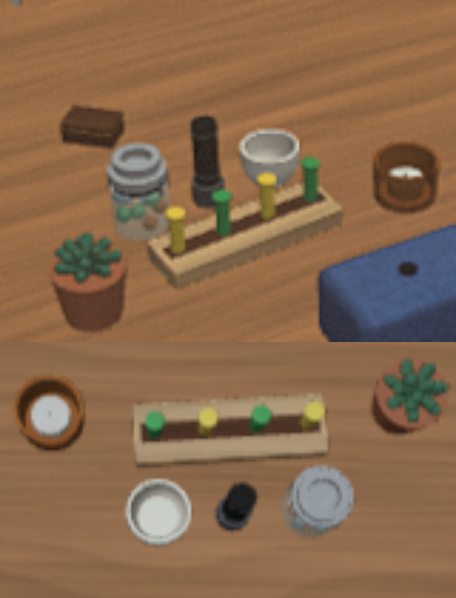

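The final views show all four things in place. In the scene part the jar with the ring on its lid is at (138,190), the torch upright at (205,160) and the bowl at (268,157). Measured positions are within about 3 mm of target. Handing in.

```bash
python3 -c "
from bench import robot
print(robot.close_job())"
```

```text
the job is handed in; nothing more can be done
None
```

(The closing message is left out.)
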